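# Counter-hold the spinning bolt of a copper wall lamp

### The job

The nut driver is running on one of the two bolts of the copper wall lamp, but the bolt just goes round with its nut. Reach down from above into the narrow gap of the lamp's wall bracket, grip the hidden head of that turning bolt between the fingers and keep it from turning until the nut is fully tight; finish still gripping the head, with the nut tight and the bolt standing still. Do not push hard on the lamp or its bracket, and leave the things lying around where they are.

Things in the scene. Friction and masses are not known exactly. Their poses are not given: they have to be found in the camera images.
- lamp: Wall lamp's round copper back plate (230 mm across, 3 mm thick, top at z = 235 mm) standing upright in a wooden cradle; one piece, fixed to the bench. Origin: on the bench top under the middle of the plate's back face. x points out of the plate's back, y sideways along the bracket, z up; the decorated front faces -x. Two bolts along x go through plate and bracket at z = 200 mm, y = +50 and -50 mm
- gap (a point): Middle of the mouth of the bracket's gap, 224 mm above the bench. The bracket on the plate's back is a U of dark 4 mm steel strip, 150 mm long in y, open at the top and both ends. In the lamp's frame: flange on the plate, free face x = 4, top z = 212 mm; floor z = 160 mm; rear flange, inner face x = 50, top z = 224 mm. The gap is 46 mm wide in x; both bolt heads are inside it
- driver: Cordless nut driver, 231 mm tall, 260 mm long, clamped upright by its foot on the front (-x) side of the lamp, fixed. Its socket is on the nut of one of the two bolts, either one, axis 200 mm above the bench; it always runs, slowly (0.8 rad/s, at most 0.16 N m). Origin: on the bench under that bolt's axis, in the plane of the plate's back face; axes parallel to the lamp's
- bolt_head: Hexagon head of the turning bolt, plain steel, 17 mm across flats, 19.6 over corners, 9 mm thick: from 9 to 18 mm behind the plate's back face, so 5 to 14 mm off the bracket's flange (washers up to 22 mm across between). Turns about its own x, which is the lamp's x. Origin: on the bolt's axis in the plane of the plate's back face, 200 mm above the bench
- head (a point): Middle of that hexagon head, on the bolt's axis, 13.5 mm behind the plate's back face, 200 mm above the bench
- nut_turn (a joint): How far the nut has run up on the turning bolt, rad: starts between 0.6 and 3.2, grows only while the head is kept from turning (about 0.65 rad/s), 6.28 = nut fully tight, then the driver's full 0.16 N m bears on the head
- done_bolt: The other bolt, already tight and fixed: the same steel head in the gap, with a plain nut on the front. Origin on the bench top under its axis in the plane of the plate's back face
- tea_glass: Tea glass with a handle, 64 mm across, 85 mm tall, loose. Origin: centre of its underside
- hammer: Small hammer with a wooden handle, 240 mm long, lying loose. Origin: under its middle
- copper_bowl: Copper bowl, 110 mm across, 45 mm tall, loose. Origin: centre of its underside

How it is judged:
By the outcome, as a careful person would: the job done as asked, in the order asked, and still so for the second after the job is handed in, while the arm keeps its last pose, push and grip.
It also fails if it takes over 45 s, if anything falls off the work surface, if the arm or the gripper's body presses on something with over 40 N, if the wrist force passes 120 N, or if a joint passes its speed limit or range.

### The arm

A 7-joint arm with a two-finger parallel gripper is mounted at the origin on the work surface. World frame = base frame: x ahead of the robot, y to its left, z up, the work surface at z = 0. Lengths are in m, angles in rad, forces in N, time in s.
With the tool pointing down it reaches from about 0.4 to 0.85 m from the base axis. Payload 10.4 kg.
Tool frame: the origin (TCP) lies midway between the tips of the shut fingers; the grasp point (between the pads) lies 19 mm behind it; z points along the fingers, y is the line along which they close (so a half turn about z gives the same grasp; the last joint's range is limited). The gripper opens to 87 mm and grips with 3 to 60 N. Pads are 19 mm wide; open, the fingers measure 117 mm over their backs; the gripper's body (75 mm by 190 mm) begins 51 mm behind the grasp point.
Start: joints at [-1.235, 0.332, -0.065, 1.46, 0.022, 1.35, -0.088], TCP at [0.219, 0.585, 0.186] pointing down, gripper open.
Joint ranges: [-2.6, 2.6], [-0.5, 2.12], [-1.47, 1.34], [0.16, 2.42], [-1.27, 4.41], [0.06, 2.06], [-2.6, 2.6]. Speed limits (rad/s): [2.22, 2.22, 2.79, 2.79, 3.14, 3.14, 3.14].

### API

Orientations are given as a rotation vector (axis times angle).
In Python, from cell import ctrl gives the robot as it stands. The module is installed in compiled form; this text tells all that it offers. Calls block until the motion is done:
- ctrl.move_to(position, orientation): joint-space move of the TCP to a pose.
- ctrl.servo_line(position, rotation=None, vel=0.15, contact_N=None): straight line of the TCP; rotation=None keeps the orientation; vel is the mean speed in m/s. With contact_N (N) it stops when the force on the tool has changed by that much, and returns True; else False.
- ctrl.move_joints(angles): joint-space move.
- ctrl.gripper_open() and ctrl.grasp(grip_force=None): open the fingers fully, or close them until they stop; grip_force is the grip in N (None keeps the last).
- ctrl.sleep(seconds).
- ctrl.inverse_kinematics(position, orientation): joint angles nearest the present ones, or None.
- ctrl.get_image(name): name is "scene" or "top"; returns a dict with "image" (420x560x3 uint8, red, green, blue), "fovy" (degrees; the focal length in pixels is half the picture's height over the tangent of half this angle, whatever the lens; pixels are square), "cx", "cy" (the principal point, pixels), "rvec" (rotation vector, rad) and "tvec" (3), from world to camera coordinates, as OpenCV has them. Camera axes: x right, y down, z forward; pixel columns grow to the right and rows downward; lengths in m; the calibration is good to about 2 mm. A picture is of the moment at which its call begins. There is no depth.
A pose or a line that the arm cannot do raises ctrl.Unreachable and nothing moves.
- ctrl.finish_job(): hands the job in; it is judged then, once.
Readings, each from a call of its own:
- ctrl.read_time(): time.
- ctrl.read_joint_positions(): joint angles.
- ctrl.read_dq(): joint speeds.
- ctrl.read_effort(): joint torques, N m.
- ctrl.read_tcp_pos(): TCP position.
- ctrl.read_orientation(): TCP orientation.
- ctrl.read_wrist_force(): force on the tool from outside, world axes, zero at the start.
- ctrl.read_moment(): the same for the moment, N m.
- ctrl.read_finger_gap(): finger opening in m.
- ctrl.read_gripper_force(): force on a finger pad.
Only numpy, scipy, OpenCV 4.12 (cv2) and the standard library are available. Lean on these libraries where they do the work, as an engineer would, in place of code of your own. Each camera call takes 0.05 s, during which the arm holds its last target. There are 200 camera calls.

## Working session

There is one attempt and no reset: what is moved stays moved. The work goes in short steps, each a Python script; the robot and the scene stay as the last script left them, time stands still between calls to the robot, and variables do not carry over. Pictures are saved under pics/ and viewed, at most 10 in all, crops included, and the job is handed in when it is done.

```bash
mkdir -p pics; python3 - <<'E'
from cell import ctrl
import cv2,numpy as np
for n in("scene","top"):
    d=ctrl.get_image(n);cv2.imwrite(f"pics/{n}0.png",d["image"][:,:,::-1])
    np.savez(f"{n}0.npz",**d)
    R=cv2.Rodrigues(np.array(d["rvec"],float))[0];print(n,d["fovy"],d["cx"],d["cy"],(-R.T@np.array(d["tvec"]).ravel()).round(3),R.round(2).tolist())
print(ctrl.read_time(),ctrl.read_orientation(),ctrl.read_finger_gap())
E
```

```text
scene 53.202638846907846 273.5481757445641 217.0305219847458 [1.066 0.713 0.628] [[-0.83, 0.55, 0.0], [0.28, 0.43, -0.86], [-0.48, -0.72, -0.51]]
top 50.6212736919874 271.8166610565536 210.88096960423826 [0.578 0.062 1.005] [[0.02, -1.0, 0.03], [-1.0, -0.02, -0.05], [0.06, -0.03, -1.0]]
0.1 [-5.60518105e-01 -3.09100375e+00  1.92747430e-03] 0.08701537878435865
```

View pics/scene0.png

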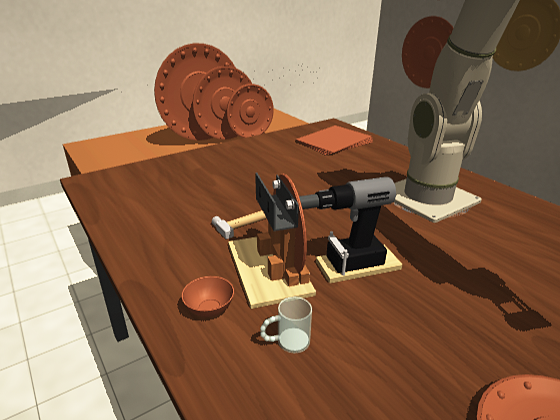

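View pics/top0.png

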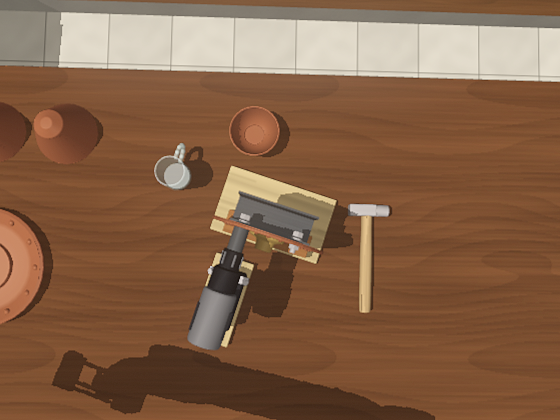

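The scene view shows the driver on the robot side of the plate. In the top view the lamp is near (275,225), the driver is on the left bolt (head about (245,217)), and the fixed bolt head is about (298,235). I'll zoom in on the top view.

```bash
python3 - <<'E'
import cv2
a=cv2.imread("pics/top0.png")[175:270,210:340]
cv2.imwrite("pics/crop1.png",cv2.resize(a,None,fx=6,fy=6,interpolation=cv2.INTER_CUBIC))
a=cv2.imread("pics/scene0.png")[165:240,245:345]
cv2.imwrite("pics/crop2.png",cv2.resize(a,None,fx=8,fy=8,interpolation=cv2.INTER_CUBIC))
E
```

```text
(no output)
```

View pics/crop1.png

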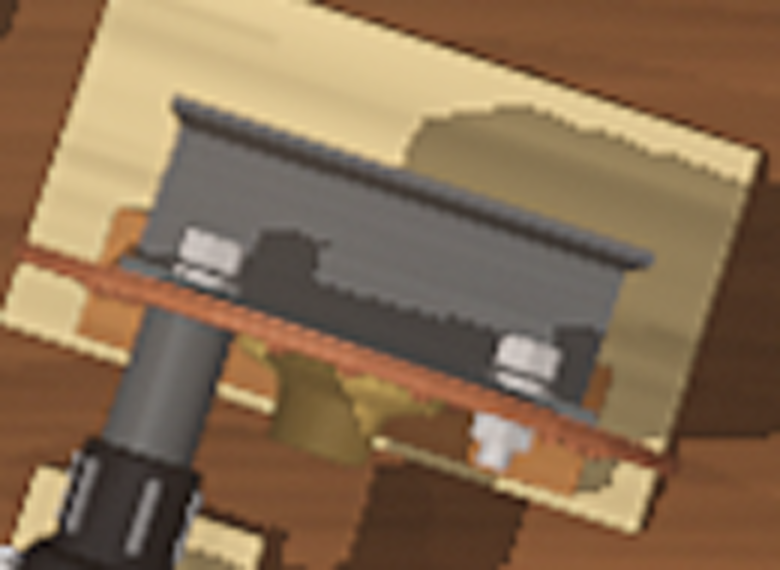

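View pics/crop2.png

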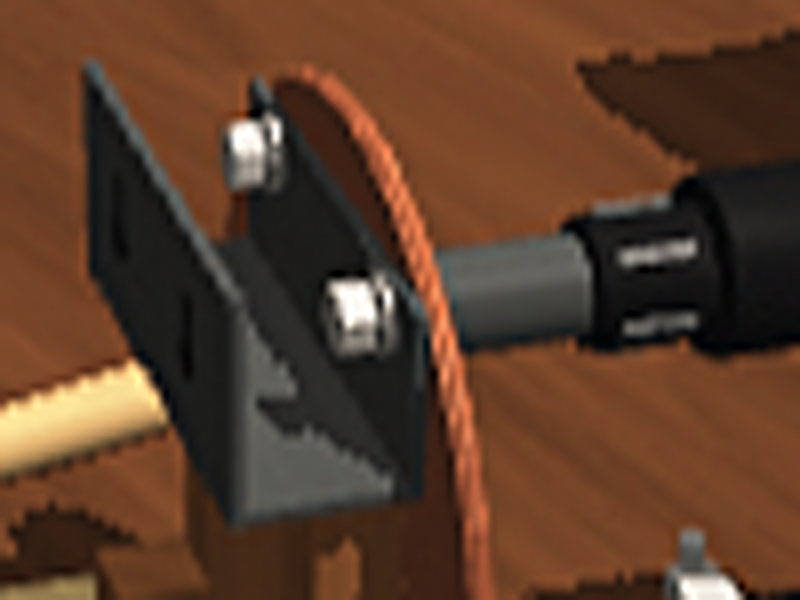

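The crops show the turning head on the driver side: top crop about (211,253), which is image (245,217), and scene crop (352,318). The fixed head is at top crop (528,357). The rear flange top runs from (178,108) to (648,258) in the top crop. Next I'll cast rays through these.

```bash
cat > geo.py <<'E'
import cv2,numpy as np
def cam(n):
    d=np.load(n+".npz");R=cv2.Rodrigues(d["rvec"].astype(float))[0];t=d["tvec"].ravel()
    f=210/np.tan(np.radians(float(d["fovy"])/2));return R,-R.T@t,f,float(d["cx"]),float(d["cy"])
def ray(n,p):
    R,c,f,cx,cy=cam(n);v=R.T@np.array([(p[0]-cx)/f,(p[1]-cy)/f,1]);return c,v/np.linalg.norm(v)
def plane(n,p,z):
    c,v=ray(n,p);return c+v*(z-c[2])/v[2]
def crop(p,s,o):return ((p[0]+.5)/s-.5+o[0],(p[1]+.5)/s-.5+o[1])
def tri(n1,p1,n2,p2):
    c1,v1=ray(n1,p1);c2,v2=ray(n2,p2)
    s=np.linalg.lstsq(np.c_[v1,-v2],c2-c1,rcond=None)[0];a=c1+s[0]*v1;b=c2+s[1]*v2
    return (a+b)/2,np.linalg.norm(a-b)
E
python3 - <<'E'
from geo import *
T=lambda u,v:crop((u,v),6,(210,175)); S=lambda u,v:crop((u,v),8,(245,165))
def ang(a,b):d=a-b;return np.degrees(np.arctan2(d[1],d[0])),np.linalg.norm(d[:2])*1e3
a,b=plane("top0",T(178,108),.224),plane("top0",T(648,258),.224);print("flange",a,b,ang(a,b))
h,g=plane("top0",T(211,253),.207),plane("top0",T(528,357),.207);print("heads",h,g,ang(h,g))
y=(a-b)[:2];y/=np.linalg.norm(y);x=np.array([y[1],-y[0]]);print("x",x)
m=(a+b)[:2]/2
print("head from flange (x=13.5)",m-x*.0385+y*.05, "from heads mid",(h+g)[:2]/2+y*.05)
print("heads rel flange mid, lamp xy mm",[( (p[:2]-m)@x*1e3+52,(p[:2]-m)@y*1e3) for p in(h,g)])
# triangulate: rear flange corner (y=+75 top) & head
print("tri head",tri("top0",T(211,253),"scene0",S(350,310)))
for p in [(92,65),(240,305)]: print("scene flange corner",plane("scene0",S(*p),.224))
print("scene head faces z=.2:",plane("scene0",S(343,318),.2),plane("scene0",S(236,155),.2))
E
```

```text
flange [0.65266331 0.09710797 0.224     ] [ 0.61119786 -0.04201556  0.224     ] (np.float64(73.40343267908911), np.float64(145.17141739506874))
heads [0.61091457 0.08704988 0.207     ] [ 0.58151903 -0.00853288  0.207     ] (np.float64(72.9052335557859), np.float64(100.00080350079615))
x [ 0.95833969 -0.28563095]
head from flange (x=13.5) [0.60931605 0.08645998] from heads mid [0.61049835 0.08717548]
heads rel flange mid, lamp xy mm [(np.float64(14.863427303866679), np.float64(51.021906367065824)), (np.float64(13.99390977103333), np.float64(-48.975116788950864))]
tri head (array([0.61144009, 0.08695008, 0.2023017 ]), np.float64(0.0008262610136869962))
scene flange corner [ 0.61236085 -0.04105462  0.224     ]
scene flange corner [0.65634607 0.10126947 0.224     ]
scene head faces z=.2: [0.61337453 0.08585363 0.2       ] [ 0.58317231 -0.01029012  0.2       ]
```

```bash
cat >> geo.py <<'E'
from scipy.spatial.transform import Rotation as Ro
YA=np.radians(73.0);Y=np.array([np.cos(YA),np.sin(YA),0]);X=np.array([np.sin(YA),-np.cos(YA),0])
HEAD=np.array([.6105,.0868,.2])
def rv(s):
    z=np.array([0,0,-1.]);y=s*Y;return Ro.from_matrix(np.c_[np.cross(y,z),y,z]).as_rotvec()
E
python3 - <<'E'
from geo import *
from cell import ctrl
P=HEAD+5.5e-3*X
ctrl.servo_line([.24,.55,.38],vel=.25)
tgt=P.copy();tgt[2]=.36
q=ctrl.read_joint_positions();best=None
for s in(1,-1):
    j=ctrl.inverse_kinematics(tgt,rv(s));print(s,j)
    if j is not None and (best is None or np.abs(np.subtract(j,q)).max()<best[0]):best=(np.abs(np.subtract(j,q)).max(),s)
s=best[1];np.save("s.npy",s);ctrl.move_to(tgt,rv(s));print(s,ctrl.read_time(),ctrl.read_tcp_pos())
tgt[2]=.26;ctrl.servo_line(tgt,vel=.15,contact_N=10)
d=ctrl.get_image("scene");np.savez("scene1.npz",**d);I=d["image"][:,:,::-1]
a=cv2.resize(I[120:245,220:380],None,fx=4.8,fy=4.8,interpolation=cv2.INTER_CUBIC);cv2.imwrite("pics/s1.png",a)
d=ctrl.get_image("top");cv2.imwrite("pics/t1.png",cv2.resize(d["image"][160:280,190:350,::-1],None,fx=5,fy=5))
print(ctrl.read_time(),ctrl.read_tcp_pos(),tgt,ctrl.read_wrist_force())
E
```

```text
1 [-0.54004398  0.31495862  0.46185364  1.16221891 -0.13955262  1.69437715
  1.15877282]
-1 [-0.6328808   0.32934703  0.59859998  1.16779645 -0.18474291  1.6964433
 -1.95064556]
1 3.1833 [0.61560836 0.08658315 0.3598688 ]
4.1 [0.61636356 0.08522701 0.26129178] [0.61575968 0.08519196 0.26      ] [ 0.49124085 -0.22694795  0.63539968]
```

View pics/s1.png

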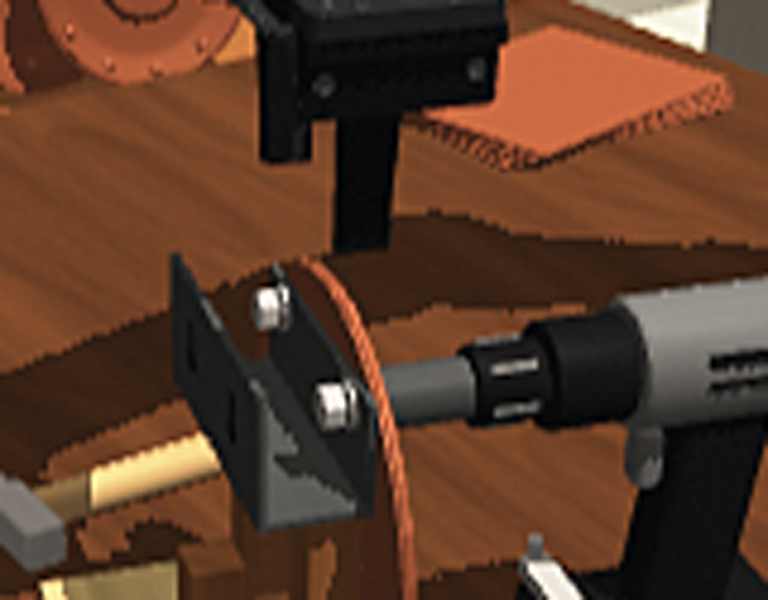

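The scene crop shows both fingers straddling the turning head (335,405), with fingertips at (290,158) and (362,250), aligned along the gap. I'll go down.

```bash
python3 - <<'E'
from geo import *
from cell import ctrl
R,c,f,cx,cy=cam("scene1")
for k in(-.051,.051):
    p=R@(np.array([.61636,.08523,.2613])+k*Y-c);print("finger proj crop",((f*p[:2]/p[2]+[cx,cy])-[220,120])*4.8)
P=HEAD+5.5e-3*X;P[2]=.181
print("contact",ctrl.servo_line(P,vel=.06,contact_N=6))
ctrl.sleep(.2)
print(ctrl.read_time(),ctrl.read_tcp_pos(),P,ctrl.read_wrist_force(),ctrl.read_moment())
d=ctrl.get_image("scene");cv2.imwrite("pics/s2.png",cv2.resize(d["image"][120:245,220:380,::-1],None,fx=4.8,fy=4.8,interpolation=cv2.INTER_CUBIC))
E
```

```text
finger proj crop [283.84514731 231.60666495]
finger proj crop [359.18556712 331.62662564]
contact False
5.7667 [0.61585966 0.08520166 0.18121245] [0.61575968 0.08519196 0.181     ] [-0.09232524 -0.17087496 -0.62354869] [-0.00128364  0.00644234  0.02847502]
```

View pics/s2.png

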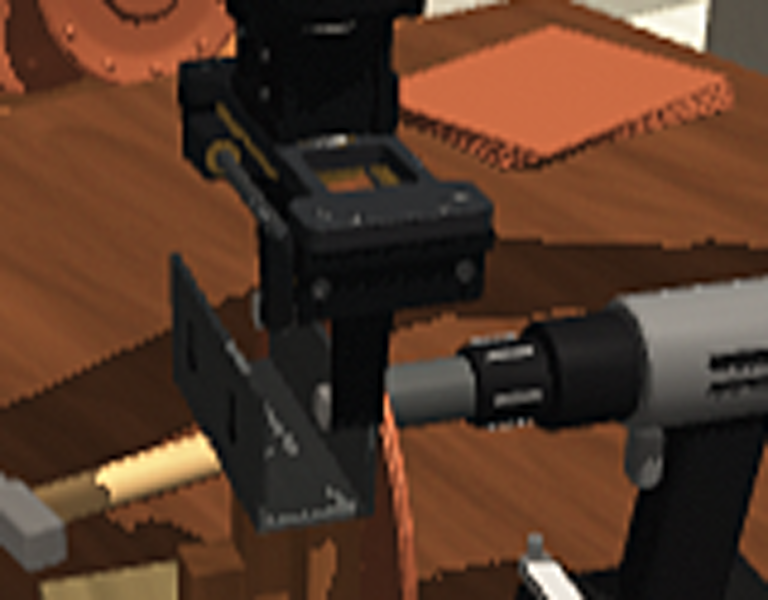

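The descent met no contact, but the fingertips appear about 80 px higher in the crop, at (355,425), than the TCP projects. The top view should tell me whether that offset is lateral or in height.

View pics/t1.png

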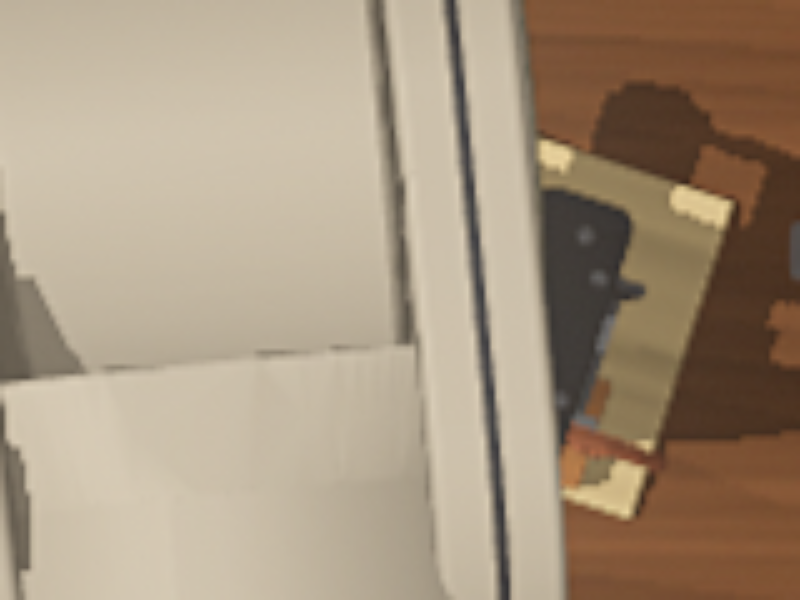

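```bash
python3 - <<'E'
from geo import *
R,c,f,cx,cy=cam("scene1")
pr=lambda w:(((lambda p:f*p[:2]/p[2]+[cx,cy])(R@(np.array(w)-c)))-[220,120]+.5)*4.8-.5
print("head",pr(HEAD+.0135*0*X), "f",f)
T=np.array([.6159,.0852,0])
for k in(.0435,.051,.058):
  for z in(.181,.2,.215,.23): print(k,z,pr(T+k*Y+[0,0,z]).round())
for z in(.3,.33,.36,.4):
  p=plane("top0",(310.4,224),z)-np.array([.6164,.0852,0]);print(z,"body end rel X,Y",p@X,p@Y)
print("far", [pr(T-.051*Y+[0,0,z]).round() for z in (.261,.28,.3)])
E
```

```text
head [332.19035263 405.71783714] f 419.336189966414
0.0435 0.181 [351. 494.]
0.0435 0.2 [352. 456.]
0.0435 0.215 [353. 425.]
0.0435 0.23 [354. 393.]
0.051 0.181 [357. 503.]
0.051 0.2 [358. 464.]
0.051 0.215 [359. 433.]
0.051 0.23 [360. 401.]
0.058 0.181 [362. 511.]
0.058 0.2 [364. 473.]
0.058 0.215 [365. 441.]
0.058 0.23 [366. 409.]
0.3 body end rel X,Y 0.012863192828820372 -0.10659759857119801
0.33 body end rel X,Y 0.011044152959564634 -0.10346752090517004
0.36 body end rel X,Y 0.009225113090308785 -0.10033744323914212
0.4 body end rel X,Y 0.006799726597967685 -0.09616400635110485
far [array([287., 234.]), array([287., 194.]), array([287., 151.])]
```

Laterally the gripper is right, with the body end matching at about −97 mm. The tips of the open fingers sit about 35 mm above the TCP, so they must swing down as they close. I'll close gently first and check the readings.

```bash
python3 - <<'E'
from geo import *
from cell import ctrl
ctrl.grasp(20)
for i in range(4):
    w=np.array(ctrl.read_wrist_force());print(round(ctrl.read_time(),2),"gap",ctrl.read_finger_gap(),"pad",ctrl.read_gripper_force(),"F lamp xyz",(w@X).round(2),(w@Y).round(2),w[2].round(2),np.round(ctrl.read_moment(),3));ctrl.sleep(.15)
d=ctrl.get_image("scene");cv2.imwrite("pics/s3.png",cv2.resize(d["image"][120:245,220:380,::-1],None,fx=4.8,fy=4.8,interpolation=cv2.INTER_CUBIC))
E
```

```text
7.34 gap 0.000549215218633393 pad 0.0 F lamp xyz 0.37 -1.27 0.06 [-0.008 -0.007 -0.018]
7.49 gap 0.0005326951552266589 pad 0.0 F lamp xyz 1.03 1.39 0.09 [-0.018  0.056  0.026]
7.64 gap 0.0003497250824303327 pad 0.0 F lamp xyz -0.07 -0.87 0.56 [-0.005  0.011  0.024]
7.79 gap 0.00027455790273017943 pad 0.0 F lamp xyz 0.03 0.04 0.27 [-0.017 -0.008 -0.036]
```

View pics/s3.png

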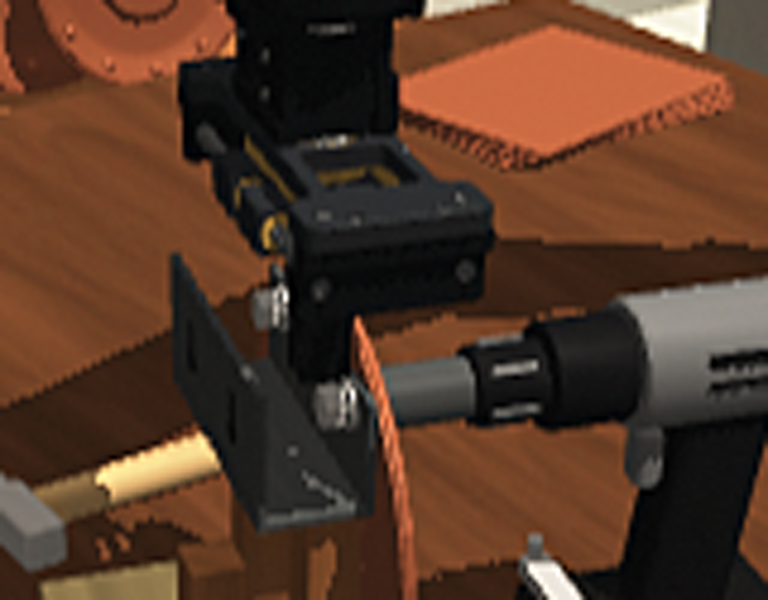

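The fingers shut on nothing at tip crop (318,380), so the real tips are about 33 mm above the reported TCP. A light touch of the shut fingers on top of the head (z ≈ 209 mm) will measure that offset exactly.

```bash
python3 - <<'E'
from geo import *
from cell import ctrl
P=np.array(ctrl.read_tcp_pos());P[:2]=(HEAD+5.5e-3*X)[:2];P[2]=.166
print("contact",ctrl.servo_line(P,vel=.02,contact_N=3));zc=ctrl.read_tcp_pos()
w=np.array(ctrl.read_wrist_force());print(zc,w@X,w@Y,w[2])
P[2]=.186;ctrl.servo_line(P,vel=.08);ctrl.gripper_open();print(ctrl.read_time(),ctrl.read_wrist_force(),ctrl.read_finger_gap())
d=ctrl.get_image("scene");np.savez("scene2.npz",**d)
E
```

```text
contact True
[0.61573587 0.08452955 0.17301588] -1.49557839641886 -3.0050511372015816 5.148476203890216
10.3167 [ 0.51122317 -0.54093057  0.42776603] 0.08728189824933849
```

Contact came at TCP z = 173 mm, with a sideways drag from the turning head, so the tips are 36 mm above the TCP. Next I'll descend to tip z ≈ 184 mm and grip.

```bash
python3 - <<'E'
from geo import *
from cell import ctrl
P=HEAD+5.5e-3*X;P[2]=.148
c=ctrl.servo_line(P,vel=.05,contact_N=4);print("contact",c,ctrl.read_tcp_pos(),ctrl.read_wrist_force())
if not c:
    ctrl.grasp(30)
    for i in range(5):
        w=np.array(ctrl.read_wrist_force());print(round(ctrl.read_time(),2),"gap",round(ctrl.read_finger_gap()*1e3,2),"pad",ctrl.read_gripper_force(),"F lamp xyz",(w@X).round(2),(w@Y).round(2),w[2].round(2),np.round(ctrl.read_moment(),3));ctrl.sleep(.2)
    d=ctrl.get_image("scene");np.savez("scene3.npz",**d);cv2.imwrite("pics/s4.png",cv2.resize(d["image"][120:245,220:380,::-1],None,fx=4.8,fy=4.8,interpolation=cv2.INTER_CUBIC))
E
```

```text
contact False [0.61596802 0.08518862 0.14830779] [-0.25432616  0.16435863 -0.37241137]
12.42 gap 16.4 pad 29.998706390761072 F lamp xyz -0.53 2.39 -1.0 [ 0.447 -0.305 -0.016]
12.62 gap 16.58 pad 29.999307159305317 F lamp xyz 1.31 2.98 -2.22 [ 0.571 -0.457  0.04 ]
12.82 gap 16.55 pad 29.999999250430847 F lamp xyz 1.48 4.06 -0.9 [ 0.83  -0.597 -0.039]
13.02 gap 16.32 pad 30.000600982020842 F lamp xyz 1.58 5.87 -1.75 [ 0.948 -0.745 -0.061]
13.22 gap 16.54 pad 30.00056559292716 F lamp xyz 1.37 5.2 -0.47 [ 0.93 -0.66 -0.08]
```

The head is held: gap 16.5 mm, side forces small. I'll firm up the grip and watch the torque about the bolt axis while the nut runs up.

```bash
python3 - <<'E'
from geo import *
from cell import ctrl
ctrl.grasp(45)
for i in range(24):
    w=np.array(ctrl.read_wrist_force());m=np.array(ctrl.read_moment());print(round(ctrl.read_time(),2),round(ctrl.read_finger_gap()*1e3,2),"F",(w@X).round(1),(w@Y).round(1),w[2].round(1),"Mx",(m@X).round(3),"My",(m@Y).round(3));ctrl.sleep(.5)
d=ctrl.get_image("scene");np.savez("scene4.npz",**d);cv2.imwrite("pics/s5.png",cv2.resize(d["image"][120:245,220:380,::-1],None,fx=4.8,fy=4.8,interpolation=cv2.INTER_CUBIC))
E
```

```text
13.68 15.61 F 1.8 5.5 -1.2 Mx 1.112 My -0.419
14.18 16.05 F 2.5 4.7 -2.0 Mx 1.104 My -0.387
14.68 16.11 F 1.7 5.3 -0.9 Mx 1.114 My -0.354
15.18 16.06 F 1.0 5.3 -1.7 Mx 1.094 My -0.37
15.68 15.58 F 1.5 5.1 -1.6 Mx 1.117 My -0.401
16.18 15.75 F 1.0 5.6 -1.8 Mx 1.164 My -0.386
16.68 15.89 F 1.5 5.3 -1.2 Mx 1.115 My -0.342
17.18 15.74 F 1.8 4.8 -1.1 Mx 1.112 My -0.353
17.68 15.85 F 1.1 5.0 -1.8 Mx 1.121 My -0.388
18.18 16.24 F 1.2 5.1 -1.8 Mx 1.093 My -0.367
18.68 16.14 F 1.8 6.1 -1.7 Mx 1.144 My -0.366
19.18 16.28 F 1.9 5.2 -1.0 Mx 1.215 My -0.345
19.68 15.74 F 0.8 4.4 -2.5 Mx 1.219 My -0.342
20.18 16.14 F 2.0 4.3 -1.3 Mx 1.21 My -0.376
20.68 16.35 F 1.9 4.5 -2.4 Mx 1.2 My -0.354
21.18 15.9 F 1.9 4.5 -2.3 Mx 1.204 My -0.372
21.68 16.23 F 1.8 4.2 -0.8 Mx 1.21 My -0.386
22.18 15.93 F 1.0 5.3 -2.0 Mx 1.236 My -0.403
22.68 15.62 F 1.6 4.6 -2.2 Mx 1.23 My -0.387
23.18 15.91 F 1.1 4.4 -1.1 Mx 1.206 My -0.341
23.68 15.78 F 1.1 4.6 -1.7 Mx 1.205 My -0.4
24.18 16.1 F 1.3 4.6 -1.9 Mx 1.187 My -0.345
24.68 16.05 F 0.7 5.3 -1.0 Mx 1.198 My -0.346
25.18 15.66 F 0.5 5.5 -1.6 Mx 1.224 My -0.34
```

View pics/s5.png

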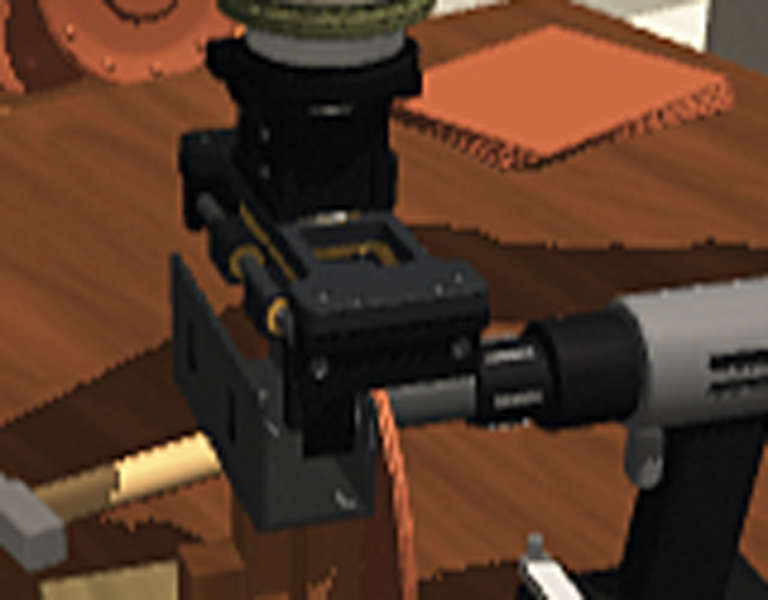

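The picture shows the fingers (tip about (330,450)) closed around the head in the gap. The torque about the bolt stepped up by 0.1 N m at t ≈ 19 s and has stayed steady since, with no slip: the nut is tight and the bolt is still.

```bash
python3 -c "
from cell import ctrl
print(ctrl.read_time(),ctrl.read_finger_gap(),ctrl.read_gripper_force());print(ctrl.finish_job())"
```

```text
25.7333 0.015999758037569357 45.00069464324042
the job is handed in; nothing more can be done
None
```

I handed the job in at about 26 s with the fingers still gripping the bolt head at 45 N. The torque reading stepped up at 19 s and then held steady, so I judge the nut tight and the bolt still; I had no direct reading of the nut.

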